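# Square a deep-well plate into the corner of a loading deck

### The job

On the flat loading deck, first push the white deep-well plate straight back along the deck until its long side sits flush against the rear stop. Then push the sliding clamp by its upright tab up against the plate, so that the plate ends snug in the corner, flush against both stops, with the clamp still touching it. Only push with the fingers: do not pick up or tip the plate, and leave the tip box, jar, tube and rack where they stand.

Things in the scene. Friction and masses are not known exactly. Their poses are not given: they have to be found in the camera images.
- deck: Fixed grey metal loading deck on the bench, turned a little either way. Origin at bench height; deck x points away from the robot to the rear stop, deck y left to the side stop. Base 6 mm thick, spanning x -120 to +110 mm, y -145 to +145 mm. With the plate home in the corner its centre is at deck x = +55.25, y = +69.1 mm.
- rear_stop (a point): Mid-point of the working face of the deck's rear stop, a bright aluminium bar along deck y: at deck x = +98 mm, y = 0. The bar is 12 mm wide, as long as the deck and its top is 24 mm above the bench. Axes as the deck's.
- side_stop (a point): Mid-point of the working face of the deck's side stop, a bright aluminium bar along deck x on the left: at deck x = +39, y = +133 mm. The bar is 12 mm wide, runs from deck x = -20 mm to the rear stop, and its top is 24 mm above the bench. Axes as the deck's.
- plate: Loose white plastic deep-well plate, a block with a grid of 8 x 12 wells, 85.5 mm (its x) by 127.8 mm (its y, the long side) by 41 mm high, about 0.16 kg. Origin at the centre of its underside, z up. It starts standing on the deck, skewed (up to about 0.28 rad) and 60 to 95 mm short of the rear stop; its x axis points roughly along deck x.
- clamp (a joint): Travel in m of the black sliding clamp on the right part of the deck, along deck +y towards the side stop: 0 is fully drawn back, 0.090 its end of travel. It stays where it is left; about 2 N moves it. With the plate home in the corner the clamp touches it at 0.085; the clamp can push the plate sideways.
- clamp_tab (a point): Middle of the outer (deck -y) face of the clamp's upright thumb tab, the face to push; 36 mm above the bench, at deck x = +55, y = -120 mm when the clamp is at 0; moves with it. Tab 46 mm wide along deck x, 10 mm thick, top 52 mm above the bench; the face is plain down to the deck. The clamp's foot, 16 mm high, ends 40 mm to deck +y of this face; that end meets the plate.
- tip_box: Bystander: grey pipette-tip box with a pale lid, 82 x 120 x 47 mm, loose, behind the rear stop. Origin at the centre of its underside.
- jar: Bystander: small round jar with white lid, 48 mm across, 55 mm high, loose, behind the rear stop. Origin at the centre of its underside.
- tube: Bystander: white flat-bottomed sample tube with a screw cap, 35 mm across, 94 mm high, loose, standing to the left of the deck. Origin at the centre of its underside.
- rack: Bystander: low grey rack with small white capped tubes, 60 x 100 x 38 mm, loose, to the left of the deck. Origin at the centre of its underside.
There are look-alikes about, which are no part of the job. Leave any orange look-alike of the plate alone.

How it is judged:
By the outcome, as a careful person would: the job done as asked, in the order asked, and still so for the second after the job is handed in, with the robot touching nothing.
It also fails if it takes over 54 s, if anything falls off the work surface, if the arm or the gripper's body presses on something with over 40 N, if the wrist force passes 120 N, or if a joint passes its speed limit or range.

### The arm

A 6-joint arm with a two-finger parallel gripper is mounted at the origin on the work surface. World frame = base frame: x ahead of the robot, y to its left, z up, the work surface at z = 0. Lengths are in m, angles in rad, forces in N, time in s.
With the tool pointing down it reaches from about 0.35 to 0.85 m from the base axis. Payload 8.1 kg.
Tool frame: the origin (TCP) lies on the mounting face of the last link; the fingertips stand 186 mm ahead of it and the grasp point (between the pads) lies 167 mm ahead of it; y points along the fingers, x is the direction in which the jaws open and shut, and the axes are right-handed (so a half turn about y gives the same grasp; the last joint's range is limited). The gripper opens to 93 mm and grips with 3 to 60 N. Pads are 15 mm wide; open, the fingers measure 128 mm over their backs; the gripper's body (75 mm by 188 mm) begins 65 mm behind the grasp point.
Start: joints at [-1.346, 0.13, 1.488, -0, 1.523, -0.085], TCP at [0.183, -0.571, 0.405] pointing down, gripper open.
Joint ranges: [-2.96, 2.96], [-0.89, 2.26], [0.02, 2.5], [-1.34, 4.48], [0, 2.73], [-2.66, 2.66]. Speed limits (rad/s): [2.39, 2.39, 2.79, 3.14, 3.14, 3.14].

### API

Orientations are given as a rotation vector (axis times angle).
In Python, from plant import robot, imaging gives the robot as it stands.
- The arm moves only by the shell command python3 -m inch 'ROWS' [OPENING] [FORCE]. ROWS is JSON, a list of rows, each an object of numbers: "x", "y", "z": the shift along the tool's x, y, z in mm; "twist": the turn about the tool's y in rad. In form: [{"x": .., "y": .., "z": .., "twist": ..}, ...]. A call has 1 to 12 rows; each row shifts and turns the commanded pose from where the row before left it, along the tool's axes as they then stand; what a row does not reach is not made up. A row lasts 1/10 s, in which the tool goes at most 50 mm and 8.59 degrees, less where a joint would pass 70% of its speed; a pose out of reach is approached as far as the arm can. A call with a gripper value outside its range is refused whole. OPENING is the gripper command: -1 is shut, 1 is fully open, values between are in proportion, set as the call begins (- or left out, the last holds). The fingers move at their own pace and stop on an object; FORCE is the grip in N (left out, the last holds). Time passes only in rows, so rows that do not move let the fingers close. It gives the time, the measured TCP pose, the force and the opening at its end, in the units of the state.
- robot.read_state(): the state, without advancing time (a new reading comes with each control period).
- imaging.read_camera(name): name is "scene" or "top" or "wrist"; returns a dict with "color" (480x640x3 uint8, red, green, blue), "depth" (480x640 float32, m along the optical axis (not along the pixel's ray), 0 where there is no reading), "fx", "fy", "cx", "cy" (pixels), "rvec" (rotation vector, rad) and "tvec" (3), from world to camera coordinates, as OpenCV has them; the wrist camera has in their place "tool_from_camera" (4x4, takes a point from camera to tool coordinates, whose origin is the TCP and whose axes are the tool frame's). Camera axes: x right, y down, z forward; pixel columns grow to the right and rows downward; lengths in m; the calibration is good to about 2 mm. A picture is of the moment at which its call begins: read the wrist's pose just before it.
- robot.close_job(): hands the job in, once; it reports no verdict.
The state is a dict: "t": time; "q": joint angles; "dq": joint speeds; "joint_torque": joint torques, N m; "tool_pos": TCP position; "orientation": TCP orientation; "force": force on the tool from outside, world axes, zero at the start; "wrist_torque": the same for the moment, N m; "opening": finger opening in m.
Only numpy, scipy, OpenCV 4.12 (cv2) and the standard library are available. Lean on these libraries where they do the work, as an engineer would, in place of code of your own. Each camera call takes 0.05 s, during which the arm holds its last target.

## Working session

There is one attempt and no reset: what is moved stays moved. The work goes in short steps, Python scripts to look and compute and a shell command to move; the robot and the scene stay as the last step left them, time stands still between calls to the robot, and variables do not carry over. Pictures are saved under pics/ and viewed, and the job is handed in when it is done.

```bash
ls; mkdir -p pics
python3 - <<'E'
from plant import robot, imaging
import cv2,numpy as np
s=robot.read_state(); print({k:np.round(v,3).tolist() for k,v in s.items()})
for n in ("scene","top"):
    c=imaging.read_camera(n); cv2.imwrite(f"pics/{n}0.png",c["color"][:,:,::-1]); np.savez(f"{n}0.npz",**c)
    print(n,c["fx"],c["fy"],c["cx"],c["cy"],c["rvec"],c["tvec"])
E
```

```text
pics
{'t': 0.0, 'q': [-1.346, 0.131, 1.489, -0.0, 1.523, -0.085], 'dq': [-0.002, -0.001, -0.0, -0.0, 0.001, -0.001], 'joint_torque': [0.001, -55.985, -49.175, 0.077, 0.035, -0.0], 'tool_pos': [0.183, -0.571, 0.404], 'orientation': [-1.339, 0.979, -0.977], 'force': [0.635, 0.449, 0.337], 'wrist_torque': [0.038, -0.028, 0.012], 'opening': 0.093}
scene 585.3019816900951 585.3019816900951 329.94825920794204 233.5520354329419 [ 2.10336495  0.99024773 -0.48491994] [-0.43540669 -0.1939758   1.23574139]
top 470.3458267915836 470.3458267915836 321.6389972534378 233.18140203084204 [ 2.15006967 -2.20518144  0.13787997] [0.08607467 0.57683089 0.77217876]
```

View pics/scene0.png

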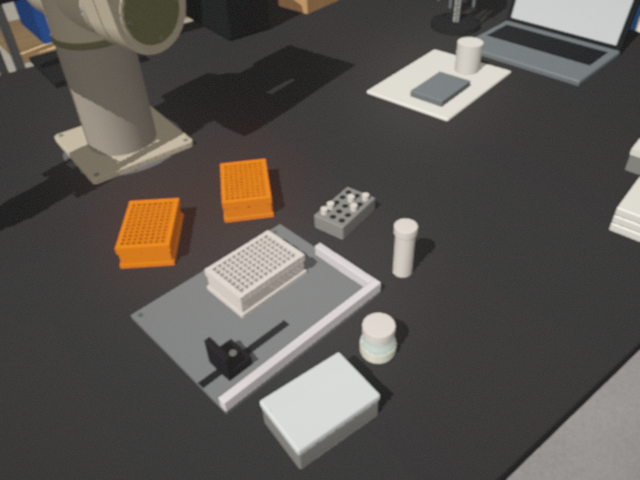

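View pics/top0.png

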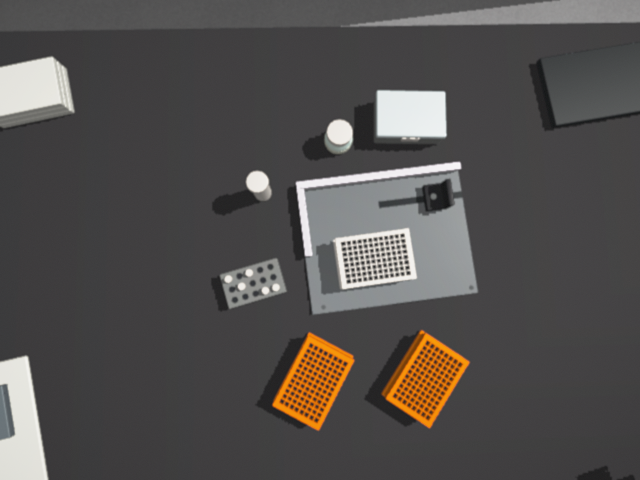

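Run:
```python
from plant import robot
import numpy as np
from scipy.spatial.transform import Rotation as R
s=robot.read_state(); print(R.from_rotvec(s["orientation"]).as_matrix().round(3))
```

```text
[[ 0.305 -0.     0.952]
 [-0.952  0.002  0.305]
 [-0.002 -1.     0.   ]]
```

The top view shows the deck with the rear stop (about 300–460, 165–185) and side stop (303, 215). The white plate is at (375, 258), the clamp at (437, 195), and two orange look-alikes sit in front at (313, 382) and (427, 378). Next I'll measure the poses.

```bash
cat > h.py <<'E'
import cv2,numpy as np
from scipy.spatial.transform import Rotation as Rn
def load(n): return dict(np.load(n,allow_pickle=True))
def cam(c):
    R=cv2.Rodrigues(np.asarray(c["rvec"],float))[0]; t=np.asarray(c["tvec"],float); return R,t
def ray(c,uv,z):
    R,t=cam(c); uv=np.atleast_2d(uv).astype(float)
    d=np.c_[(uv[:,0]-c["cx"])/c["fx"],(uv[:,1]-c["cy"])/c["fy"],np.ones(len(uv))]@R
    o=-R.T@t
    return o+d*((z-o[2])/d[:,2])[:,None]
def cloud(c):
    R,t=cam(c); v,u=np.mgrid[:480,:640]; Z=c["depth"].astype(float)
    P=np.stack([(u-c["cx"])/c["fx"]*Z,(v-c["cy"])/c["fy"]*Z,Z],-1)
    return (P-t)@R
def rect(c,mask,z):
    k=max(cv2.findContours(mask.astype(np.uint8),0,2)[0],key=cv2.contourArea)
    p=ray(c,k[:,0,:],z)[:,:2]*1000
    (cx,cy),(w,h),a=cv2.minAreaRect(p.astype(np.float32))
    return (cx,cy),(w,h),a
E
python3 - <<'E'
from h import *
for n in("top","scene"):
    c=load(n+"0.npz"); P=cloud(c); rgb=c["color"].astype(int); 
    hsv=cv2.cvtColor(c["color"],cv2.COLOR_RGB2HSV)
    print(n, "cam",(-cam(c)[0].T@cam(c)[1]).round(3))
    if n=="top":
        for (u,v) in [(380,184),(304,240),(375,250),(340,270),(440,240),(433,195),(452,190),(410,115),(330,300),(250,400)]:
            print(u,v,rgb[v,u],(P[v,u]*1000).round(1))
    white=(hsv[...,2]>150)&(hsv[...,1]<60)
    l,lab,st,ce=cv2.connectedComponentsWithStats(white.astype(np.uint8))
    for i in range(1,l):
        if st[i,4]>150: print(i,st[i],ce[i].round(),np.median(P[lab==i],0).round(3))
E
```

```text
top cam [0.495 0.09  0.826]
380 184 [139 142 143] [666.3 -34.9   7.9]
304 240 [229 225 230] [568.3 101.8  25.3]
375 250 [161 157 152] [547.3 -17.5  37.5]
340 270 [235 231 226] [515.   43.2  49. ]
440 240 [150 154 154] [ 564.1 -137.     6.5]
433 195 [116 120 118] [ 641.6 -124.3   23.4]
452 190 [108 109 111] [ 652.9 -163.3    6.3]
410 115 [232 236 237] [777.2 -85.2  47.9]
330 300 [139 143 147] [464.7  59.4   3.9]
250 400 [65 64 65] [300.3 199.8   1.1]
21 [410  15  35   9 189] [428.  20.] [ 1.415 -0.346 -0.75 ]
56 [   0   57   74   59 3325] [33. 86.] [0.841 0.555 0.048]
57 [ 377   90   70   50 3214] [411. 114.] [ 0.78  -0.087  0.047]
58 [327 119  26  33 596] [340. 133.] [0.746 0.035 0.055]
59 [ 296  162  165   95 1826] [356. 189.] [0.673 0.032 0.024]
60 [246 171  25  27 442] [258. 182.] [0.656 0.171 0.094]
61 [421 172  39  19 239] [445. 180.] [ 0.673 -0.163  0.006]
67 [ 332  199  144   98 7402] [416. 253.] [ 0.54  -0.109  0.007]
87 [   0  356   48  124 4039] [ 21. 426.] [0.262 0.577 0.008]
scene cam [ 1.112 -0.322  0.644]
2 [ 79   0  40  36 790] [99. 15.] [ 0.18  -0.034  0.323]
4 [ 512    0  121   45 3662] [577.  16.] [0.325 1.142 0.065]
5 [  3   3  15  18 173] [10. 11.] [-1.625  0.17  -0.198]
9 [ 367   37  144   84 4887] [441.  79.] [0.259 0.713 0.006]
12 [  55   94   83   68 1732] [ 88. 132.] [ 0.028 -0.063  0.04 ]
13 [120 133  72  38 584] [162. 150.] [0.101 0.048 0.01 ]
17 [ 609  177   31   65 1155] [628. 214.] [0.825 0.515 0.038]
20 [316 201  26  26 184] [327. 212.] [0.492 0.149 0.029]
21 [ 393  218   25   60 1089] [403. 246.] [0.665 0.164 0.062]
22 [ 204  230  103   89 4785] [253. 271.] [ 0.544 -0.028  0.043]
23 [ 218  243  163  168 3433] [311. 322.] [0.677 0.008 0.021]
24 [ 360  312   36   52 1515] [377. 338.] [0.757 0.028 0.045]
25 [ 260  353  120  102 6378] [318. 402.] [ 0.786 -0.094  0.045]
27 [ 524  358  116  122 5754] [595. 429.] [ 0.877  0.713 -0.752]
```

```bash
cat >> h.py <<'E'
def deck_plate(c,verbose=True):
    P=cloud(c); hsv=cv2.cvtColor(c["color"],cv2.COLOR_RGB2HSV)
    bright=(hsv[...,2]>190)&(hsv[...,1]<60)&(P[...,0]>.4)&(P[...,0]<.75)&(P[...,1]>-.25)&(P[...,1]<.14)
    z=P[...,2]
    l,lab,st,ce=cv2.connectedComponentsWithStats((bright).astype(np.uint8))
    return P,bright,lab,st,ce
E
python3 - <<'E'
from h import *
c=load("top0.npz"); P,b,lab,st,ce=deck_plate(c)
for i in range(1,len(st)):
    if st[i,4]>100: print(i,st[i],ce[i].round(),np.median(P[lab==i],0).round(3))
stop=b&(P[...,2]>.014)&(P[...,2]<.033)
v,u=np.nonzero(stop); Q=ray(c,np.c_[u,v],.024)[:,:2]*1000
cv2.imwrite("pics/stop.png",stop*255)
# rear bar: v<195 & u>310 ; side: v>195
def fit(Q):
    m=Q.mean(0); 
    for _ in range(4):
        vx,vy,x0,y0=cv2.fitLine(Q.astype(np.float32),cv2.DIST_HUBER,0,.01,.01).ravel()
        n=np.array([-vy,vx]); d=(Q-[x0,y0])@n; Q=Q[abs(d)<9]
    s=(Q-[x0,y0])@[vx,vy]
    return np.array([x0,y0]),np.array([vx,vy]),np.percentile(d,[2,98]),s.min(),s.max()
R_=Q[(u>315)]; S_=Q[(v>195)&(u<315)]
for q in(R_,S_):
    p,d,w,a,bb=fit(q); print(p.round(1),d.round(4),np.degrees(np.arctan2(d[1],d[0])).round(2),w.round(1),(p+a*d).round(1),(p+bb*d).round(1))
# plate top z=.047
mk=(P[...,2]>.036)&(P[...,2]<.056)&(P[...,0]>.45)&(P[...,0]<.62)&(P[...,1]>-.11)&(P[...,1]<.09)
mk=cv2.morphologyEx((mk|(b&(P[...,2]>.036))).astype(np.uint8),cv2.MORPH_CLOSE,np.ones((9,9)))
mk[:190]=0
cv2.imwrite("pics/plate.png",mk*255); print("plate",rect(c,mk,.047))
E
```

```text
30 [327 131  25  17 293] [340. 137.] [0.74  0.036 0.055]
31 [378 130  68   7 361] [414. 133.] [ 0.745 -0.094  0.047]
35 [ 296  162  165   94 1638] [356. 189.] [0.673 0.032 0.024]
39 [ 333  228   84   61 1451] [376. 258.] [ 0.533 -0.019  0.047]
[680.5 -46.9] [ 0.1021 -0.9948] -84.14 [-5.5  5.5] [667.6  79.5] [ 693.6 -174.1]
[593.3 100.3] [0.9945 0.1045] 6.0 [-5.5  5.4] [541.9  94.9] [645.5 105.8]
plate ((533.001708984375, -15.825592041015625), (84.17030334472656, 124.8880386352539), 6.432835578918457)[ WARN:0@0.738] global loadsave.cpp:1063 imwrite_ Unsupported depth image for selected encoder is fallbacked to CV_8U.
```

Run:
```python
import cv2,numpy as np
a=cv2.imread("pics/top0.png")[150:320,280:490]; a=cv2.resize(a,None,fx=3,fy=3,interpolation=cv2.INTER_CUBIC); cv2.imwrite("pics/crop0.png",a)
m=np.hstack([cv2.imread("pics/stop.png")[150:320,280:490],cv2.imread("pics/plate.png")[150:320,280:490]]);cv2.imwrite("pics/m0.png",m)
```

```text
(no output)
```

View pics/crop0.png

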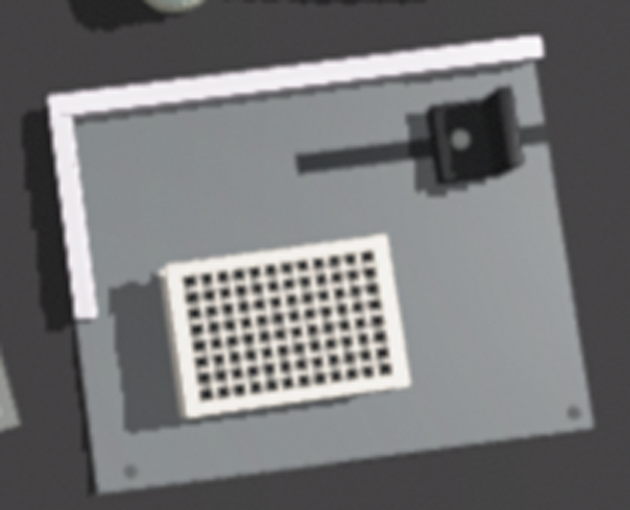

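View pics/m0.png

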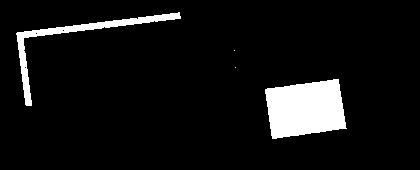

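```bash
cat >> h.py <<'E'
A=np.radians(5.93); EX=np.array([np.cos(A),np.sin(A)]); EY=np.array([-np.sin(A),np.cos(A)])
# rear bar centreline (deck x 104), side bar centreline (deck y 139)
O=(np.array([680.5,-46.9])@EX-104)*EX+(np.array([593.3,100.3])@EY-139)*EY
def to_deck(p): d=np.asarray(p)[...,:2]-O; return np.stack([d@EX,d@EY],-1)
def status():
    from plant import robot
    s=robot.read_state(); p=s["tool_pos"]*1000 if not isinstance(s["tool_pos"],list) else np.array(s["tool_pos"])*1000
    M=Rn.from_rotvec(s["orientation"]).as_matrix(); f=np.array(s["force"])
    print("t",round(s["t"],2),"tcp",p.round(1),"deck",to_deck(p).round(1),"tipz",round(p[2]-186,1),"yaw-deck deg",round(np.degrees(np.arctan2(M[1,2],M[0,2]))-5.93,2),"tilt",M[:,1].round(4),"Fdeck",np.round([f[:2]@EX,f[:2]@EY,f[2]],1),"open",s["opening"])
def lines(c,mk,z):  # plate top: corners & side yaw
    k=max(cv2.findContours(mk.astype(np.uint8),0,1)[0],key=cv2.contourArea)
    p=to_deck(ray(c,k[:,0,:],z)*1000)
    (cc,wh,a)=cv2.minAreaRect(p.astype(np.float32)); cc=np.array(cc)
    q=p-cc; res={}
    for nm,m in (("near",(q[:,0]<-35)&(abs(q[:,1])<50)),("far",(q[:,0]>35)&(abs(q[:,1])<50)),("right",(q[:,1]<-55)&(abs(q[:,0])<30)),("left",(q[:,1]>55)&(abs(q[:,0])<30))):
        ax=0 if nm in("near","far") else 1
        pf=np.polyfit(p[m][:,1-ax],p[m][:,ax],1); res[nm]=(round(float(np.polyval(pf,cc[1-ax])),1),"ang deg",round(float(np.degrees(np.arctan(pf[0]))*(-1 if ax==0 else 1)),2),"n",int(m.sum()))
    print("rect",cc.round(1),np.round(wh,1),round(a,2),res)
E
python3 - <<'E'
from h import *
print("O",O); status()
c=load("top0.npz"); mk=cv2.imread("pics/plate.png",0); lines(c,mk,.047)
P=cloud(c);h=cv2.cvtColor(c["color"],cv2.COLOR_RGB2HSV); o=(h[...,1]>150)&(h[...,0]<25)&(P[...,2]>.01)
q=P[o]*1000; print("orange xmax",np.percentile(q,[1,99.5],axis=0).round())
d=to_deck(P*1000); k=(h[...,2]<110)&(P[...,2]>.035)&(P[...,2]<.06)&(d[...,0]>0)&(d[...,0]<95)&(d[...,1]>-145)&(d[...,1]<-40)
print("tab",k.sum(),np.percentile(d[k],[2,50,98],axis=0).round(1))
E
python3 -m inch '[{"x":0,"y":0,"z":0,"twist":0.103},{"x":0,"y":0,"z":0,"twist":0.103},{"x":0,"y":0,"z":0,"twist":0}]' 0.3 20; python3 -c "from h import *;status()"
```

```text
O [575.35998583 -41.31122459]
t 0.1 tcp [ 182.9 -571.2  403.8] deck [-445.1 -486.5] tipz 217.8 yaw-deck deg 11.82 tilt [-4.0e-04  1.7e-03 -1.0e+00] Fdeck [-0.5 -0.5  0.1] open 0.09289949769025425
rect [-39.5  29.7] [ 84.2 124.9] 0.5 {'near': (-80.6, 'ang deg', 0.55, 'n', 60), 'far': (1.5, 'ang deg', 0.45, 'n', 59), 'right': (-31.9, 'ang deg', 0.48, 'n', 36), 'left': (91.4, 'ang deg', 0.52, 'n', 36)}
orange xmax [[ 268. -151.   15.]
 [ 407.  151.   45.]]
tab 230 [[  32.4 -114.2]
 [  54.5 -107. ]
 [  76.5 -104.2]]
t: 0.4
tool_pos: [0.1829, -0.5713, 0.4041]
orientation: [-1.255, 1.134, -1.133]
force: [0.2, -0.2, -0.1]
opening: 0.0736
t 0.4 tcp [ 182.9 -571.3  404.1] deck [-445.1 -486.6] tipz 218.1 yaw-deck deg -0.08 tilt [-2.0e-04  1.1e-03 -1.0e+00] Fdeck [ 0.1 -0.2 -0.1] open 0.07362626559003041
```

Plate centre is at deck (-39.5, +29.7), skewed only 0.5°, and the clamp is near 0. Next I'll swing over to the near side of the plate.

```bash
python3 -m inch '[{"x":-20,"z":13},{"x":-39,"z":25},{"x":-39,"z":25},{"x":-39,"z":25},{"x":-39,"z":25},{"x":-39,"z":25},{"x":-39,"z":25},{"x":-39,"z":25},{"x":-39,"z":25},{"x":-39,"z":25},{"x":-39,"z":25},{"x":-39,"z":25}]'; python3 -c "from h import *;status()"
```

```text
t 0.4 tcp [ 182.9 -571.3  404.1] deck [-445.1 -486.6] tipz 218.1 yaw-deck deg -0.08 tilt [-2.0e-04  1.1e-03 -1.0e+00] Fdeck [ 0.1 -0.2 -0.1] open 0.07362626559003041$[0]: bad value
```

Every row needs all of its keys.

```bash
python3 -m inch '[{"x":-20,"y":0,"z":13,"twist":0},{"x":-39,"y":0,"z":25,"twist":0},{"x":-39,"y":0,"z":25,"twist":0},{"x":-39,"y":0,"z":25,"twist":0},{"x":-39,"y":0,"z":25,"twist":0},{"x":-39,"y":0,"z":25,"twist":0},{"x":-39,"y":0,"z":25,"twist":0},{"x":-39,"y":0,"z":25,"twist":0},{"x":-39,"y":0,"z":25,"twist":0},{"x":-39,"y":0,"z":25,"twist":0},{"x":-39,"y":0,"z":25,"twist":0},{"x":-39,"y":0,"z":25,"twist":0}]'; python3 -c "from h import *;status()"
```

```text
t: 1.6
tool_pos: [0.4232, -0.0931, 0.4048]
orientation: [-1.258, 1.129, -1.13]
force: [1.2, -0.9, -0.1]
opening: 0.0607
t 1.6 tcp [423.2 -93.1 404.8] deck [-156.7  -35.8] tipz 218.8 yaw-deck deg 0.22 tilt [ 5.e-04 -2.e-04 -1.e+00] Fdeck [ 1.1 -1.  -0.1] open 0.06069682598354911
```

```bash
python3 -m inch '[{"x":-33,"y":0,"z":20,"twist":0},{"x":-25,"y":0,"z":18,"twist":0},{"x":0,"y":0,"z":0,"twist":0},{"x":0,"y":0,"z":0,"twist":0}]'; python3 -c "from h import *;status()"
```

```text
t: 2.0
tool_pos: [0.4546, -0.033, 0.4044]
orientation: [-1.259, 1.13, -1.129]
force: [0.1, -0.6, 0.1]
opening: 0.0604
t 2.0 tcp [454.6 -33.  404.4] deck [-119.3   20.8] tipz 218.4 yaw-deck deg 0.26 tilt [-1.e-03 -2.e-04 -1.e+00] Fdeck [ 0.  -0.6  0.1] open 0.060373768811945956
```

```bash
python3 -m inch '[{"x":-9,"y":20,"z":3,"twist":0.0045},{"x":0,"y":40,"z":0,"twist":0},{"x":0,"y":40,"z":0,"twist":0},{"x":0,"y":40,"z":0,"twist":0},{"x":0,"y":30,"z":0,"twist":0},{"x":0,"y":18,"z":0,"twist":0},{"x":0,"y":0,"z":0,"twist":0},{"x":0,"y":0,"z":0,"twist":0}]'
python3 - <<'E'
from h import *; from plant import imaging
status()
c=imaging.read_camera("scene"); cv2.imwrite("pics/scene1.png",c["color"][:,:,::-1])
E
```

```text
t: 2.8
tool_pos: [0.4565, -0.0251, 0.2171]
orientation: [-1.255, 1.136, -1.136]
force: [0.8, 0.0, 0.3]
opening: 0.0605
t 2.8 tcp [456.5 -25.1 217.1] deck [-116.5   28.4] tipz 31.1 yaw-deck deg -0.28 tilt [-5.e-04 -1.e-04 -1.e+00] Fdeck [ 0.8 -0.1  0.3] open 0.060491666052189835
```

View pics/scene1.png

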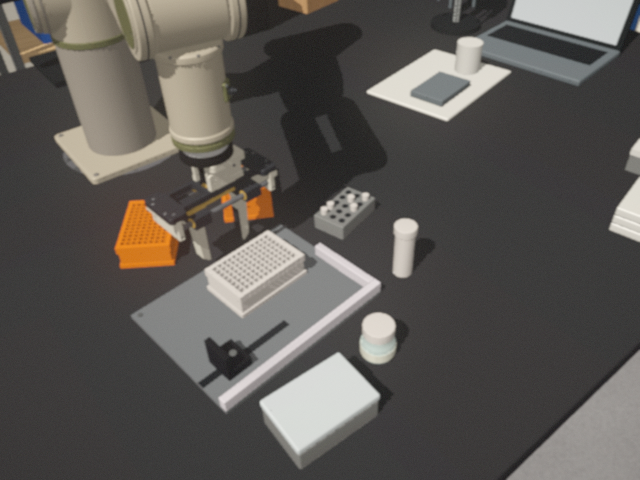

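The fingers are down just in front of the plate, at (200, 235) and (242, 222), clear of the orange look-alikes. I'll lower a little and start pushing.

```bash
python3 -m inch '[{"x":0,"y":7,"z":0,"twist":-0.002},{"x":0,"y":6,"z":0,"twist":0},{"x":0,"y":0,"z":6,"twist":0},{"x":0,"y":0,"z":6,"twist":0},{"x":0,"y":0,"z":6,"twist":0},{"x":0,"y":0,"z":5,"twist":0},{"x":0,"y":0,"z":5,"twist":0},{"x":0,"y":0,"z":5,"twist":0},{"x":0,"y":0,"z":5,"twist":0},{"x":0,"y":0,"z":5,"twist":0},{"x":0,"y":0,"z":5,"twist":0}]'; python3 -c "from h import *;status()"
python3 -m inch '[{"x":0,"y":0,"z":5,"twist":0},{"x":0,"y":0,"z":5,"twist":0},{"x":0,"y":0,"z":5,"twist":0},{"x":0,"y":0,"z":5,"twist":0},{"x":0,"y":0,"z":5,"twist":0},{"x":0,"y":0,"z":5,"twist":0},{"x":0,"y":0,"z":5,"twist":0},{"x":0,"y":0,"z":5,"twist":0}]'
python3 - <<'E'
from h import *; from plant import imaging
status()
c=imaging.read_camera("top"); cv2.imwrite("pics/top2.png",c["color"][:,:,::-1])
E
```

```text
t: 3.95
tool_pos: [0.5048, -0.0192, 0.2037]
orientation: [-1.255, 1.134, -1.134]
force: [-1.7, -0.9, 1.7]
opening: 0.0606
t 3.95 tcp [504.8 -19.2 203.7] deck [-67.9  29.3] tipz 17.7 yaw-deck deg -0.13 tilt [-1.e-04  0.e+00 -1.e+00] Fdeck [-1.8 -0.7  1.7] open 0.060627288972852605
t: 4.75
tool_pos: [0.5447, -0.0152, 0.2037]
orientation: [-1.255, 1.134, -1.134]
force: [-0.4, -0.9, -0.4]
opening: 0.0605
t 4.75 tcp [544.7 -15.2 203.7] deck [-27.8  29.2] tipz 17.7 yaw-deck deg -0.13 tilt [-0.e+00  1.e-04 -1.e+00] Fdeck [-0.5 -0.8 -0.4] open 0.06047188827636485
```

View pics/top2.png

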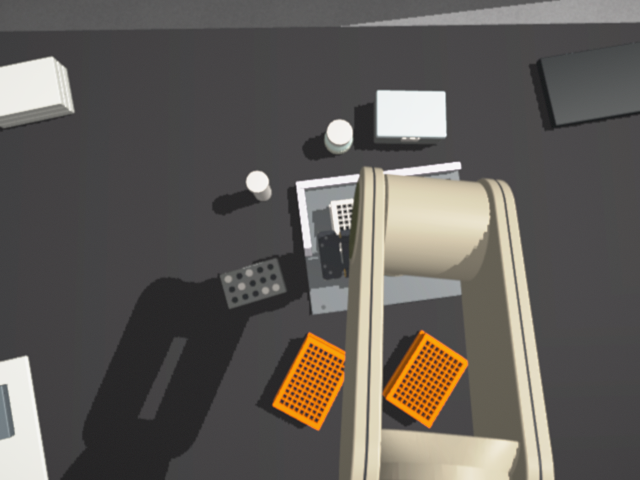

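The plate, partly visible at (342, 215), is moving with the fingers. About 33 mm remain.

```bash
python3 -m inch '[{"x":0,"y":0,"z":5,"twist":0},{"x":0,"y":0,"z":5,"twist":0},{"x":0,"y":0,"z":5,"twist":0},{"x":0,"y":0,"z":4,"twist":0},{"x":0,"y":0,"z":3,"twist":0},{"x":0,"y":0,"z":2,"twist":0},{"x":0,"y":0,"z":2,"twist":0},{"x":0,"y":0,"z":1,"twist":0},{"x":0,"y":0,"z":1,"twist":0}]'; python3 -c "from h import *;status()"
python3 -m inch '[{"x":0,"y":0,"z":1,"twist":0},{"x":0,"y":0,"z":1,"twist":0},{"x":0,"y":0,"z":1,"twist":0}]'
python3 - <<'E'
from h import *; from plant import imaging
status()
c=imaging.read_camera("scene"); cv2.imwrite("pics/scene3.png",cv2.resize(c["color"][190:430,120:440,::-1],None,fx=2,fy=2))
E
```

```text
t: 5.7
tool_pos: [0.5721, -0.0124, 0.2038]
orientation: [-1.255, 1.134, -1.134]
force: [-1.0, 0.3, 0.5]
opening: 0.0603
t 5.7 tcp [572.1 -12.4 203.8] deck [-0.2 29.1] tipz 17.8 yaw-deck deg -0.13 tilt [-1.e-04  0.e+00 -1.e+00] Fdeck [-1.   0.4  0.5] open 0.06031630927768294
t: 6.0
tool_pos: [0.5751, -0.0121, 0.2037]
orientation: [-1.255, 1.134, -1.134]
force: [-0.5, -0.4, 1.4]
opening: 0.0603
t 6.0 tcp [575.1 -12.1 203.7] deck [ 2.8 29.1] tipz 17.7 yaw-deck deg -0.13 tilt [-0. -0. -1.] Fdeck [-0.5 -0.3  1.4] open 0.060339935731027326
```

View pics/scene3.png

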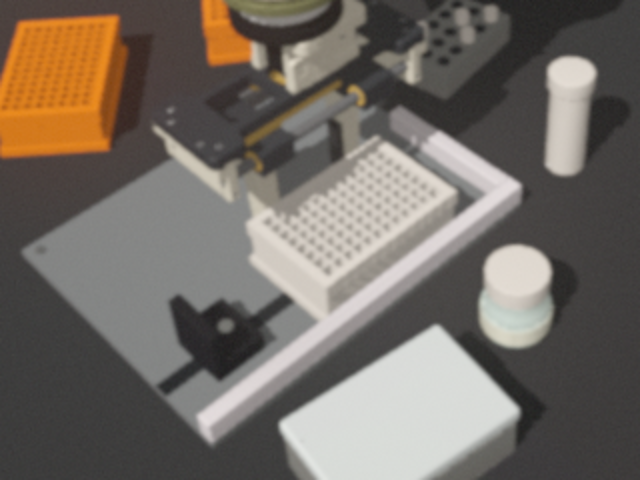

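The plate is a few millimetres short of the rear stop, upright and parallel to it. I'll continue in 1 mm rows.

```bash
for i in 1 ; do python3 -m inch '[{"x":0,"y":0,"z":1,"twist":0},{"x":0,"y":0,"z":1,"twist":0}]'; done
python3 -m inch '[{"x":0,"y":0,"z":1,"twist":0}]'; python3 -c "from h import *;status()"
python3 -m inch '[{"x":0,"y":0,"z":1,"twist":0}]'; python3 -c "from h import *;status()"
```

```text
t: 6.25
tool_pos: [0.5771, -0.0119, 0.2037]
orientation: [-1.256, 1.134, -1.134]
force: [-7.3, -1.7, 3.8]
opening: 0.0603
t: 6.35
tool_pos: [0.5775, -0.0119, 0.2036]
orientation: [-1.257, 1.136, -1.133]
force: [-9.7, -1.0, 8.8]
opening: 0.0601
t 6.35 tcp [577.5 -11.9 203.6] deck [ 5.1 29.1] tipz 17.6 yaw-deck deg -0.12 tilt [-2.6e-03 -2.0e-04 -1.0e+00] Fdeck [-9.7 -0.   8.8] open 0.06009192620842763
t: 6.45
tool_pos: [0.5779, -0.0119, 0.2036]
orientation: [-1.259, 1.138, -1.132]
force: [-16.3, -1.7, 12.7]
opening: 0.0602
t 6.45 tcp [577.9 -11.9 203.6] deck [ 5.6 29. ] tipz 17.6 yaw-deck deg -0.12 tilt [-4.8e-03 -4.0e-04 -1.0e+00] Fdeck [-16.4  -0.   12.7] open 0.06021731600695244
```

Contact came at deck x≈5, as predicted, and the force rose to 16 N. I'll back off and check.

```bash
python3 -m inch '[{"x":0,"y":0,"z":-2,"twist":0},{"x":0,"y":0,"z":-3,"twist":0},{"x":0,"y":0,"z":-10,"twist":0},{"x":0,"y":0,"z":-20,"twist":0},{"x":0,"y":-40,"z":0,"twist":0},{"x":0,"y":-45,"z":0,"twist":0},{"x":45,"y":0,"z":0,"twist":0},{"x":45,"y":0,"z":0,"twist":0},{"x":45,"y":0,"z":0,"twist":0},{"x":45,"y":0,"z":0,"twist":0},{"x":0,"y":0,"z":0,"twist":0}]' -1
python3 - <<'E'
from h import *; from plant import imaging
status()
for n in("top","scene"):
    c=imaging.read_camera(n); cv2.imwrite(f"pics/{n}4.png",c["color"][:,:,::-1]); np.savez(n+"4.npz",**c)
E
```

```text
t: 7.55
tool_pos: [0.5619, -0.1991, 0.289]
orientation: [-1.254, 1.136, -1.14]
force: [0.1, 1.2, 0.8]
opening: 0.0004
t 7.55 tcp [ 561.9 -199.1  289. ] deck [ -29.7 -155.6] tipz 103.0 yaw-deck deg -0.39 tilt [ 0.0011 -0.0022 -1.    ] Fdeck [0.2 1.2 0.8] open 0.00044711609930594856
```

View pics/top4.png

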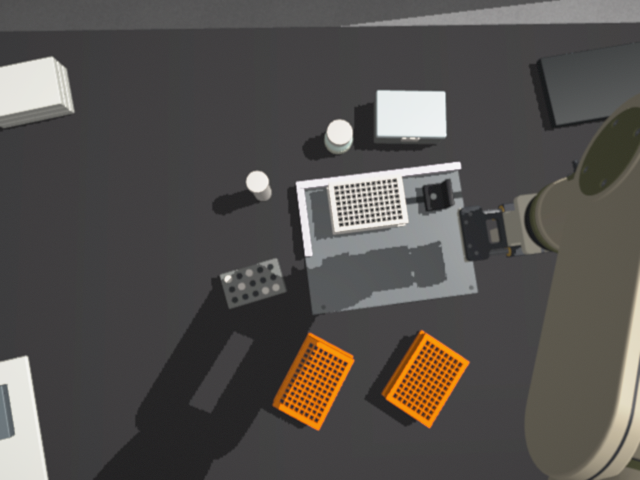

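View pics/scene4.png

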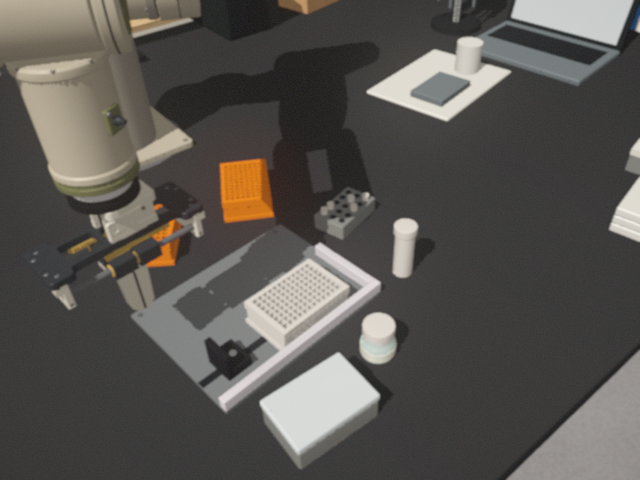

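Plate appears to sit along the rear stop, centred at (368, 203). Checking it numerically.

```bash
cat >> h.py <<'E'
def plate_mask(c):
    P=cloud(c); d=to_deck(P*1000); z=P[...,2]
    mk=(z>.035)&(z<.056)&(d[...,0]>-10)&(d[...,0]<108)&(d[...,1]>-62)&(d[...,1]<145)
    hsv=cv2.cvtColor(c["color"],cv2.COLOR_RGB2HSV); 
    mk|=(hsv[...,2]>190)&(hsv[...,1]<60)&(z>.035)&(z<.056)&(d[...,0]>-10)&(d[...,0]<108)&(d[...,1]>-62)&(d[...,1]<145)
    mk=mk.astype(np.uint8)
    mk=cv2.morphologyEx(mk,cv2.MORPH_CLOSE,np.ones((9,9))); return cv2.morphologyEx(mk,cv2.MORPH_OPEN,np.ones((5,5)))
def tab(c):
    P=cloud(c); d=to_deck(P*1000); h=cv2.cvtColor(c["color"],cv2.COLOR_RGB2HSV)
    k=(h[...,2]<110)&(P[...,2]>.040)&(P[...,2]<.06)&(d[...,0]>25)&(d[...,0]<85)&(d[...,1]>-145)&(d[...,1]<-5)
    print("tab",k.sum(),np.percentile(d[k],[2,50,98],axis=0).round(1).tolist())
E
python3 - <<'E'
from h import *
c=load("top4.npz"); lines(c,plate_mask(c),.047); tab(c); tab(load("top0.npz"))
import cv2
cv2.imwrite("pics/crop4.png",cv2.resize(c["color"][150:270,285:480,::-1],None,fx=4,fy=4,interpolation=cv2.INTER_CUBIC))
E
```

```text
rect [54.8 29.2] [125.2  85.4] 89.84 {'near': (13.0, 'ang deg', 0.09, 'n', 59), 'far': (96.4, 'ang deg', -0.17, 'n', 59), 'right': (-32.5, 'ang deg', 0.03, 'n', 35), 'left': (90.9, 'ang deg', -0.27, 'n', 35)}
tab 207 [[32.6, -113.9], [54.0, -107.4], [76.6, -104.3]]
tab 206 [[32.4, -114.2], [54.4, -107.6], [76.7, -104.3]]
```

View pics/crop4.png

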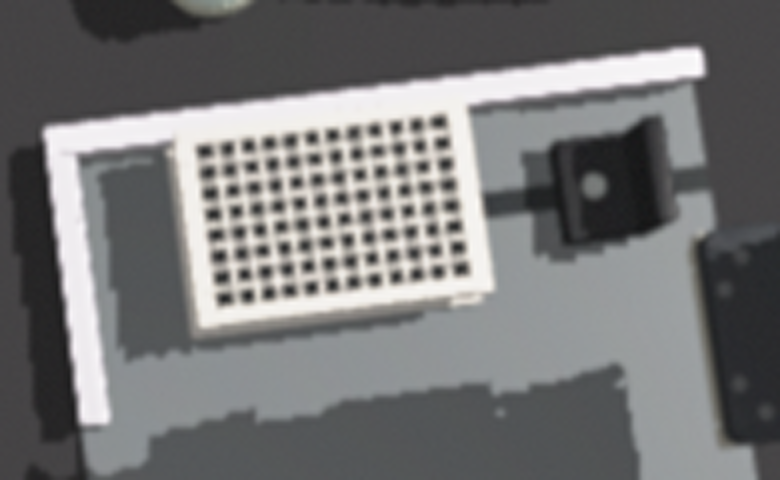

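The plate is flush at the rear: centre x 54.8 against 55.25 expected, angle about 0°. Now for the clamp, with the gripper shut.

```bash
python3 -m inch '[{"x":4,"y":0,"z":30,"twist":0},{"x":0,"y":0,"z":40,"twist":0},{"x":0,"y":0,"z":15,"twist":0},{"x":0,"y":30,"z":0,"twist":0},{"x":0,"y":0,"z":0,"twist":0},{"x":0,"y":0,"z":0,"twist":0}]'
python3 - <<'E'
from h import *; from plant import imaging
status()
c=imaging.read_camera("scene"); cv2.imwrite("pics/scene5.png",c["color"][:,:,::-1])
E
```

```text
t: 8.25
tool_pos: [0.6466, -0.1881, 0.2577]
orientation: [-1.257, 1.136, -1.131]
force: [0.1, -0.1, 0.7]
opening: 0.0002
t 8.25 tcp [ 646.6 -188.1  257.7] deck [  55.7 -153.4] tipz 71.7 yaw-deck deg -0.05 tilt [-0.0032  0.0014 -1.    ] Fdeck [ 0.1 -0.1  0.7] open 0.0001655251808041867
```

View pics/scene5.png

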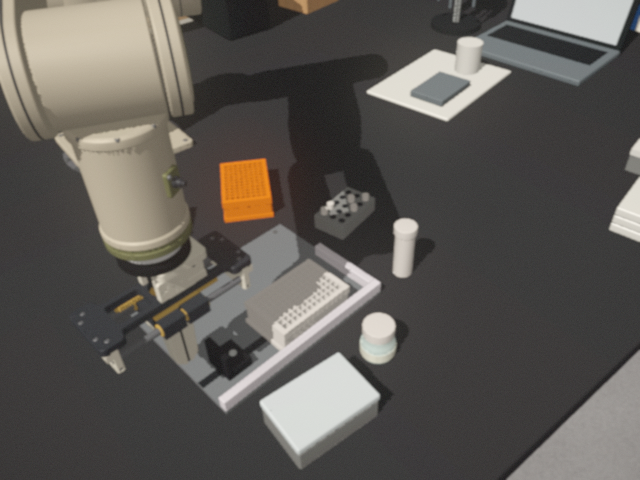

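Fingertips at (180, 350), outside the tab at (215, 355). I'll shift out 8 mm, go down, then push.

```bash
python3 -m inch '[{"x":8,"y":0,"z":0,"twist":0},{"x":0,"y":20,"z":0,"twist":0},{"x":0,"y":20,"z":0,"twist":0},{"x":0,"y":9,"z":0,"twist":0},{"x":0,"y":0,"z":0,"twist":0}]'; python3 -c "from h import *;status()"
python3 -m inch '[{"x":-5,"y":0,"z":0,"twist":0},{"x":-5,"y":0,"z":0,"twist":0},{"x":-5,"y":0,"z":0,"twist":0},{"x":-5,"y":0,"z":0,"twist":0},{"x":-5,"y":0,"z":0,"twist":0},{"x":-5,"y":0,"z":0,"twist":0}]'
python3 - <<'E'
from h import *; from plant import imaging
status()
c=imaging.read_camera("scene"); cv2.imwrite("pics/scene6.png",c["color"][:,:,::-1])
E
```

```text
t: 8.8
tool_pos: [0.6476, -0.1979, 0.2088]
orientation: [-1.256, 1.136, -1.133]
force: [0.1, -0.1, -0.1]
opening: 0.0007
t 8.8 tcp [ 647.6 -197.9  208.8] deck [  55.6 -163.2] tipz 22.8 yaw-deck deg -0.15 tilt [-2.e-03  7.e-04 -1.e+00] Fdeck [ 0.1 -0.1 -0.1] open 0.0006567358030975637
t: 9.4
tool_pos: [0.6452, -0.1672, 0.2099]
orientation: [-1.255, 1.134, -1.134]
force: [-0.2, -0.6, 0.1]
opening: 0.0007
t 9.4 tcp [ 645.2 -167.2  209.9] deck [  56.5 -132.5] tipz 23.9 yaw-deck deg -0.11 tilt [ 2.e-04 -0.e+00 -1.e+00] Fdeck [-0.3 -0.6  0.1] open 0.0007117700083236365
```

View pics/scene6.png

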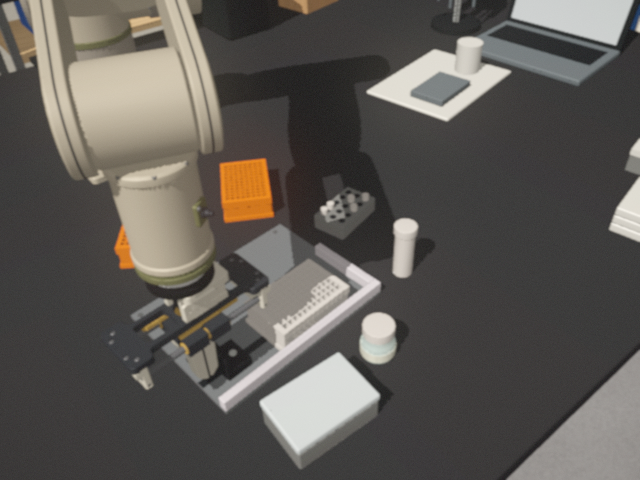

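```bash
python3 -m inch '[{"x":-4,"y":0,"z":0,"twist":0},{"x":-4,"y":0,"z":0,"twist":0},{"x":-4,"y":0,"z":0,"twist":0},{"x":-4,"y":0,"z":0,"twist":0}]'; python3 -c "from h import *;status()"
python3 -m inch '[{"x":-4,"y":0,"z":0,"twist":0},{"x":-4,"y":0,"z":0,"twist":0},{"x":-4,"y":0,"z":0,"twist":0},{"x":-4,"y":0,"z":0,"twist":0},{"x":-4,"y":0,"z":0,"twist":0}]'
python3 - <<'E'
from h import *; from plant import imaging
status()
c=imaging.read_camera("scene"); cv2.imwrite("pics/scene7.png",cv2.resize(c["color"][190:430,120:440,::-1],None,fx=2,fy=2))
E
```

```text
t: 9.85
tool_pos: [0.6435, -0.1518, 0.2098]
orientation: [-1.255, 1.134, -1.135]
force: [0.8, -1.4, -0.2]
opening: 0.0008
t 9.85 tcp [ 643.5 -151.8  209.8] deck [  56.4 -116.9] tipz 23.8 yaw-deck deg -0.14 tilt [ 1.e-04 -2.e-04 -1.e+00] Fdeck [ 0.6 -1.5 -0.2] open 0.0008019957905111564
t: 10.35
tool_pos: [0.6415, -0.1316, 0.2097]
orientation: [-1.255, 1.134, -1.134]
force: [-0.2, -2.4, 0.6]
opening: 0.0003
t 10.35 tcp [ 641.5 -131.6  209.7] deck [ 56.5 -96.7] tipz 23.7 yaw-deck deg -0.12 tilt [-1.e-04 -0.e+00 -1.e+00] Fdeck [-0.5 -2.3  0.6] open 0.0003112376504316053
```

View pics/scene7.png

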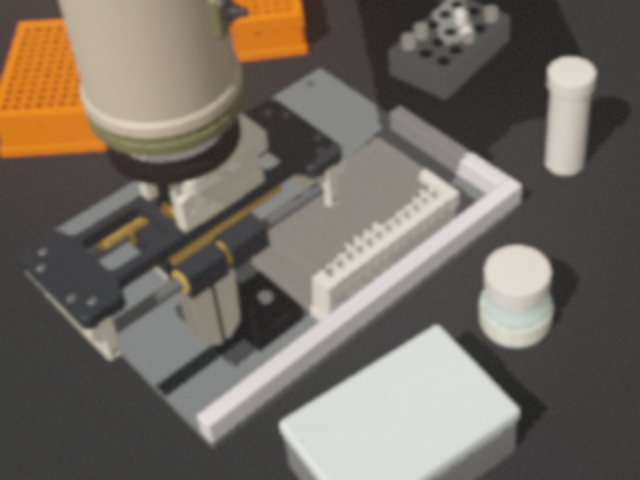

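The tab is being pushed with about 2 N and the clamp foot is nearing the plate at (300, 300). Continuing.

```bash
python3 -m inch '[{"x":-4,"y":0,"z":0,"twist":0},{"x":-4,"y":0,"z":0,"twist":0},{"x":-4,"y":0,"z":0,"twist":0},{"x":-4,"y":0,"z":0,"twist":0}]'; python3 -c "from h import *;status()"
python3 -m inch '[{"x":-3,"y":0,"z":0,"twist":0},{"x":-3,"y":0,"z":0,"twist":0},{"x":-3,"y":0,"z":0,"twist":0},{"x":-3,"y":0,"z":0,"twist":0}]'
python3 - <<'E'
from h import *; from plant import imaging
status()
c=imaging.read_camera("scene"); cv2.imwrite("pics/scene8.png",cv2.resize(c["color"][190:430,120:440,::-1],None,fx=2,fy=2))
E
```

```text
t: 10.8
tool_pos: [0.6399, -0.1159, 0.2097]
orientation: [-1.255, 1.134, -1.134]
force: [0.3, -3.4, 0.4]
opening: 0.0005
t 10.8 tcp [ 639.9 -115.9  209.7] deck [ 56.5 -80.8] tipz 23.7 yaw-deck deg -0.13 tilt [-0.e+00 -1.e-04 -1.e+00] Fdeck [-0.1 -3.4  0.4] open 0.000535325043225408
t: 11.2
tool_pos: [0.6387, -0.1039, 0.2097]
orientation: [-1.255, 1.134, -1.134]
force: [-1.2, -2.7, 0.8]
opening: 0.0006
t 11.2 tcp [ 638.7 -103.9  209.7] deck [ 56.5 -68.8] tipz 23.7 yaw-deck deg -0.13 tilt [-0. -0. -1.] Fdeck [-1.4 -2.5  0.8] open 0.0005821752298478569
```

View pics/scene8.png

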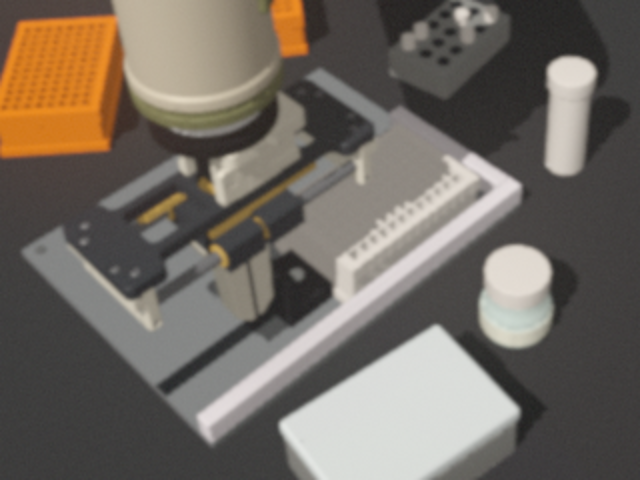

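The plate is sliding left along the rear stop and still looks parallel to it. About 15–20 mm to go; slowing down.

```bash
python3 -m inch '[{"x":-3,"y":0,"z":0,"twist":0},{"x":-3,"y":0,"z":0,"twist":0},{"x":-2,"y":0,"z":0,"twist":0},{"x":-2,"y":0,"z":0,"twist":0}]'; python3 -c "from h import *;status()"
python3 -m inch '[{"x":-1,"y":0,"z":0,"twist":0},{"x":-1,"y":0,"z":0,"twist":0},{"x":-1,"y":0,"z":0,"twist":0}]'
python3 - <<'E'
from h import *; from plant import imaging
status()
c=imaging.read_camera("scene"); cv2.imwrite("pics/scene9.png",cv2.resize(c["color"][190:430,120:440,::-1],None,fx=2,fy=2))
E
```

```text
t: 11.65
tool_pos: [0.6377, -0.094, 0.2097]
orientation: [-1.255, 1.134, -1.134]
force: [-0.6, -3.1, 1.0]
opening: 0.0005
t 11.65 tcp [637.7 -94.  209.7] deck [ 56.5 -58.8] tipz 23.7 yaw-deck deg -0.12 tilt [-1.e-04 -0.e+00 -1.e+00] Fdeck [-1. -3.  1.] open 0.0005049660403686172
t: 11.95
tool_pos: [0.6374, -0.0912, 0.2097]
orientation: [-1.255, 1.134, -1.134]
force: [-0.3, -3.3, 0.5]
opening: 0.0005
t 11.95 tcp [637.4 -91.2 209.7] deck [ 56.5 -56. ] tipz 23.7 yaw-deck deg -0.13 tilt [-0. -0. -1.] Fdeck [-0.6 -3.3  0.5] open 0.0005233563838734555
```

View pics/scene9.png

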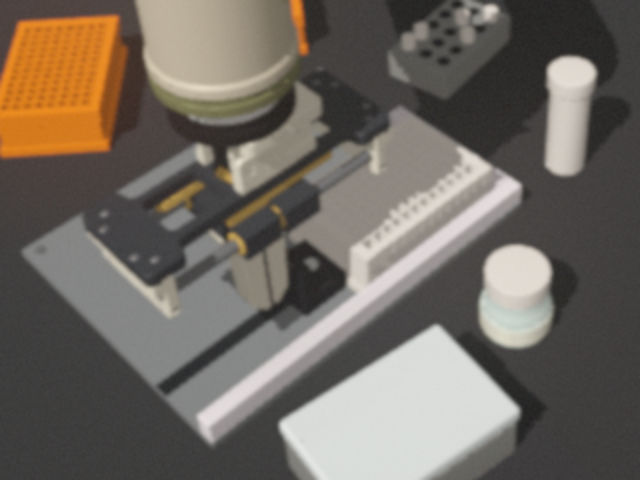

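```bash
python3 -m inch '[{"x":-1,"y":0,"z":0,"twist":0},{"x":-1,"y":0,"z":0,"twist":0},{"x":-1,"y":0,"z":0,"twist":0}]'; python3 -c "from h import *;status()"
python3 -m inch '[{"x":-1,"y":0,"z":0,"twist":0},{"x":-1,"y":0,"z":0,"twist":0}]'; python3 -c "from h import *;status()"
```

```text
t: 12.3
tool_pos: [0.6371, -0.0882, 0.2097]
orientation: [-1.255, 1.134, -1.134]
force: [-1.2, -4.1, 0.5]
opening: 0.0008
t 12.3 tcp [637.1 -88.2 209.7] deck [ 56.5 -53. ] tipz 23.7 yaw-deck deg -0.13 tilt [-0. -0. -1.] Fdeck [-1.6 -4.   0.5] open 0.0008263208735205397
t: 12.5
tool_pos: [0.6369, -0.0862, 0.2097]
orientation: [-1.255, 1.134, -1.134]
force: [0.1, -3.0, 1.5]
opening: 0.0001
t 12.5 tcp [636.9 -86.2 209.7] deck [ 56.6 -51. ] tipz 23.7 yaw-deck deg -0.13 tilt [-0. -0. -1.] Fdeck [-0.2 -3.   1.5] open 8.266514998074906e-05
```

```bash
python3 -m inch '[{"x":-1,"y":0,"z":0,"twist":0},{"x":-1,"y":0,"z":0,"twist":0}]'; python3 -c "from h import *;status()"
python3 -m inch '[{"x":-1,"y":0,"z":0,"twist":0}]'
python3 -m inch '[{"x":-1,"y":0,"z":0,"twist":0}]'; python3 -c "from h import *;status()"
```

```text
t: 12.7
tool_pos: [0.6367, -0.085, 0.2098]
orientation: [-1.256, 1.133, -1.136]
force: [-0.0, -11.0, -1.3]
opening: 0.0004
t 12.7 tcp [636.7 -85.  209.8] deck [ 56.5 -49.8] tipz 23.8 yaw-deck deg -0.13 tilt [ 3.0e-04 -1.8e-03 -1.0e+00] Fdeck [ -1.2 -11.   -1.3] open 0.0004487044404540372
t: 12.8
tool_pos: [0.6367, -0.0847, 0.2099]
orientation: [-1.257, 1.133, -1.137]
force: [1.3, -14.8, -2.0]
opening: 0.0004
t: 12.9
tool_pos: [0.6366, -0.0844, 0.2099]
orientation: [-1.258, 1.132, -1.138]
force: [1.1, -18.0, -1.3]
opening: 0.0006
t 12.9 tcp [636.6 -84.4 209.9] deck [ 56.5 -49.2] tipz 23.9 yaw-deck deg -0.16 tilt [ 9.0e-04 -4.2e-03 -1.0e+00] Fdeck [ -0.7 -18.   -1.3] open 0.0005598718528878263
```

Hard stop at 18 N. I'll back off and inspect.

```bash
python3 -m inch '[{"x":4,"y":0,"z":0,"twist":0},{"x":6,"y":0,"z":0,"twist":0},{"x":15,"y":0,"z":0,"twist":0},{"x":30,"y":0,"z":0,"twist":0},{"x":0,"y":-40,"z":0,"twist":0},{"x":0,"y":-50,"z":0,"twist":0},{"x":40,"y":0,"z":-30,"twist":0},{"x":40,"y":0,"z":-30,"twist":0},{"x":40,"y":0,"z":-20,"twist":0},{"x":0,"y":0,"z":0,"twist":0}]'
python3 - <<'E'
from h import *; from plant import imaging
status()
for n in("top","scene"):
    c=imaging.read_camera(n); np.savez(n+"10.npz",**c)
    if n=="top":
        lines(c,plate_mask(c),.047); tab(c)
        cv2.imwrite("pics/top10.png",cv2.resize(c["color"][150:270,285:480,::-1],None,fx=4,fy=4,interpolation=cv2.INTER_CUBIC))
        cv2.imwrite("pics/topfull10.png",c["color"][:,:,::-1])
    else: cv2.imwrite("pics/scene10.png",cv2.resize(c["color"][190:430,120:440,::-1],None,fx=2,fy=2))
E
```

```text
t: 13.9
tool_pos: [0.5724, -0.2698, 0.3001]
orientation: [-1.255, 1.137, -1.139]
force: [-0.4, 0.8, -1.1]
opening: 0.0001
t 13.9 tcp [ 572.4 -269.8  300.1] deck [ -26.6 -226.9] tipz 114.1 yaw-deck deg -0.42 tilt [ 0.     -0.0018 -1.    ] Fdeck [-0.3  0.9 -1.1] open 6.427902096226565e-05
rect [54.8 69.4] [124.5  85.4] 89.84 {'near': (13.1, 'ang deg', -0.01, 'n', 59), 'far': (96.5, 'ang deg', -0.27, 'n', 58), 'right': (8.1, 'ang deg', -0.02, 'n', 35), 'left': (130.9, 'ang deg', 0.02, 'n', 35)}
tab 194 [[32.3, -33.7], [54.1, -27.9], [76.4, -24.2]]
```

View pics/top10.png

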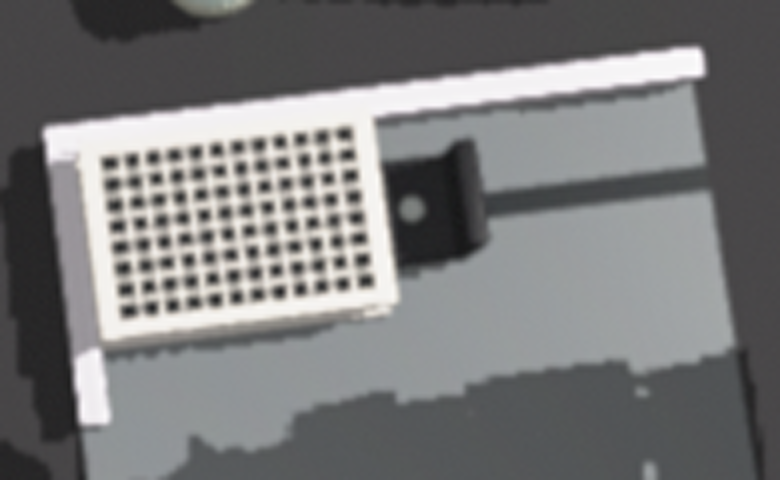

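View pics/scene10.png

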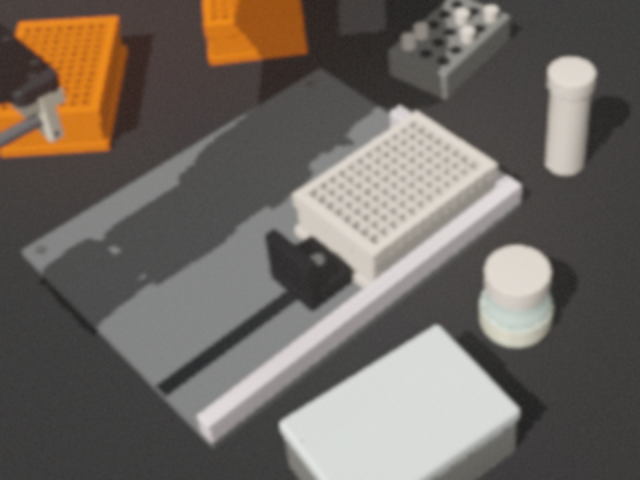

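View pics/topfull10.png

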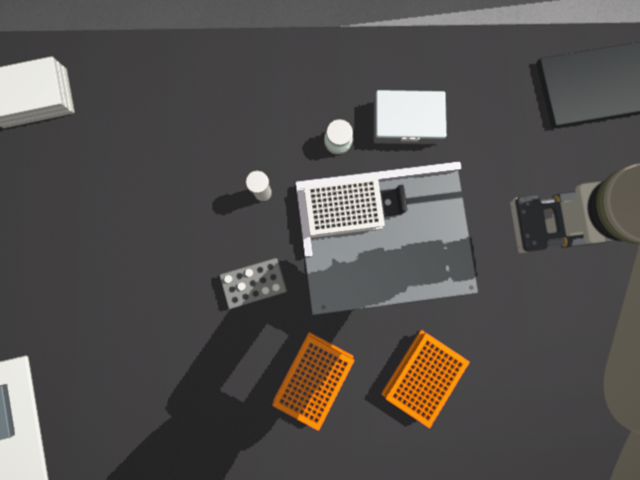

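Plate centre is now at deck (54.8, 69.4) against the home pose (55.25, 69.1), at about 0°. The clamp foot is against it, nothing else has moved, and the arm is clear. Handing in.

```bash
python3 -c "
from plant import robot
print(robot.close_job())"
```

```text
the job is handed in; nothing more can be done
None
```

I pushed the plate straight back to the rear stop with both fingertips, where contact reached 16 N. Then, with the gripper shut, I pushed the clamp by its tab until the plate came up hard against the side stop at 18 N. I backed the arm clear and handed the job in at about 14 s of the 54 s allowed.

- **Plate:** the last top view puts its centre at deck (54.8, 69.4) mm, against (55.25, 69.1) mm for home. Its skew is within about 0.3°, which is measurement noise. It was not lifted or tipped.
- **Clamp:** its foot looks in contact with the plate in both the top and scene views. The tab travelled about 80 mm, which fits the 0.085 contact point only if the clamp started about 5 mm in. My first tab measurement, about 6 mm inside the fully drawn-back position, agrees with that.
- **Others:** the tip box, jar, tube, rack and orange look-alikes appear where they stood, judged by eye from the pictures.

No check failed. The images cannot rule out a rear gap smaller than about 0.5 mm, and I did not press the plate rearward again after the clamp push.

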